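# Snap the service cover back on the lab shaker

### The job

Put the loose grey cover on the open bay in the top of the bench shaker and press it down, corner by corner, until all four clips have clicked and the cover lies flat on the rim all round. Press gently: the shaker floats on soft mounts and must never be driven down onto their bump stops. Leave the beaker, the bottle and the bowl where they are.

Things in the scene. Friction and masses are not known exactly. Their poses are not given: they have to be found in the camera images.
- bay (a point): Centre of the open bay in the shaker's top, at rim height (106 mm above the bench). Shaker: white box 180 (x) by 240 (y of this frame) by 60 mm, floating on soft coil mounts over a dark steel foot plate; z up. The bay opening is 117 (x) by 123 mm (y), 42 mm deep. The cover's four legs go in with 1.5 mm to spare on every side, either way round. Home: the plate's underside lies on the rim.
- clips (a point): Point 10 mm below bay, level with the clips: under each corner a pair of black sprung noses (at x = +/-45 mm; y = +/-47 and +/-63 mm) between which that leg's barb (y = +/-55) snaps. The cover, set in, first rests on them, its underside about 12 mm above the rim. Each corner needs about 5 to 14 N straight down over its leg to snap past; from 6 mm above home its clip pulls it down.
- housing (a joint): How far the floating top of the shaker (with its bay) has sunk on its soft mounts, in m: 0 at rest, growing downward; about 0.8 mm per newton, and it springs back. The bump stops are met at 0.024 (28 N, less than all four clips at once may need; keep a few newtons away).
- cover_bar (a point): Centre of the finger bar on the loose grey cover (0.1 to 0.2 kg): a plate 130 x 150 x 5 mm (x by y of this frame, z up), bar 20 wide (x), 70 long (y), 22 mm tall; this point is half-way up it, 16 mm above the plate's underside. Four legs reach 21 mm below the underside, each ending in a round barb 10 (y) by 24 mm (x). It starts standing on its legs. Half a turn gives the same shape.
- corner0 (a point): Point on the top face of the cover's plate straight above one leg, at x = -45, y = -55 mm from the centre of the plate in the cover's frame; where to press. Plate 5 mm thick, so with the corner home this point is 5 mm above the bay's rim.
- corner1 (a point): Point on the top face of the cover's plate straight above one leg, at x = -45, y = 55 mm from the centre of the plate in the cover's frame; where to press. Plate 5 mm thick, so with the corner home this point is 5 mm above the bay's rim.
- corner2 (a point): Point on the top face of the cover's plate straight above one leg, at x = 45, y = -55 mm from the centre of the plate in the cover's frame; where to press. Plate 5 mm thick, so with the corner home this point is 5 mm above the bay's rim.
- corner3 (a point): Point on the top face of the cover's plate straight above one leg, at x = 45, y = 55 mm from the centre of the plate in the cover's frame; where to press. Plate 5 mm thick, so with the corner home this point is 5 mm above the bay's rim.
- beaker_mid (a point): Bystander: clear glass beaker, 74 mm across, 100 mm tall; point on its axis half-way up.
- washbottle_mid (a point): Bystander: white plastic bottle with a blue cap, 64 mm across, 170 mm tall; point half-way up.
- bowl_mid (a point): Bystander: peach plastic bowl, 150 mm across, 70 mm tall; point half-way up.

How it is judged:
By the outcome, as a careful person would: the job done as asked, in the order asked, and still so for the second after the job is handed in, with the robot touching nothing.
It also fails if it takes over 72 s, if anything falls off the work surface, if the arm or the gripper's body presses on something with over 40 N, if the wrist force passes 120 N, or if a joint passes its speed limit or range.

### The arm

A 6-joint arm with a two-finger parallel gripper is mounted at the origin on the work surface. World frame = base frame: x ahead of the robot, y to its left, z up, the work surface at z = 0. Lengths are in m, angles in rad, forces in N, time in s.
With the tool pointing down it reaches from about 0.35 to 0.775 m from the base axis. Payload 5.5 kg.
Tool frame: the origin (TCP) lies at the very end of the fingers, on their centre line; the grasp point (between the pads) lies 19 mm behind it (arm.hold_point_z is the distance from the TCP to the grasp point, in m); z points along the fingers, y is the line along which they close (so a half turn about z gives the same grasp; the last joint's range is limited). The gripper opens to 85 mm and grips with 20 to 120 N. Pads are 22 mm wide; open, the fingers measure 114 mm over their backs; the gripper's body (76 mm by 85 mm) begins 54 mm behind the grasp point. The pads swing forward as they close: fully open they stand 13 mm farther back than shut.
Start: joints at [-1.271, 0.313, 0.046, 1.304, 0, 1.431], TCP at [0.245, -0.52, 0.231] pointing down, gripper open.
Joint ranges: [-2.76, 2.76], [-0.86, 1.69], [-1.03, 1.26], [-2.2, 2.34], [-1.47, 1.5], [-3.14, 3.14]. Speed limits (rad/s): [2.57, 2.57, 3.14, 3.14, 3.14, 3.14].

### API

Orientations are given as a 3x3 rotation matrix whose columns are the frame's x, y, z axes.
In Python, from rig import telemetry, capture, calibration, workorder, search_frame, arm gives the robot as it stands.
- The arm moves only by the tool send_rows, never from a script. Its argument "motion" is a list of rows, each a list of 7 numbers: the turn, a rotation vector about the tool's x, y, z in rad, then the shift along the tool's x, y, z in m, then the finger opening in m, from 0 to 0.0854. A call has 1 to 5 rows; each row is the pose to reach, as a shift and turn from the pose commanded when the call began, along the tool's axes at that moment; what a row does not reach only later rows make up. A row lasts 1/8 s, in which the tool goes at most 62.5 mm and 10.7 degrees, less where a joint would pass 70% of its speed; a pose out of reach is approached as far as the arm can. A call with a gripper value outside its range is refused whole. The fingers move at their own pace and stop on an object; "newtons" is the grip in N (left out, the last holds). Time passes only in rows, so rows that repeat a pose let the fingers close. It gives the time, the measured TCP pose, the force, the opening and the grip force at its end, in the units of the state.
- telemetry.state(): the state, without advancing time (a new reading comes with each control period).
- capture(name): name is "scene" or "top" or "wrist"; returns the picture (384x512x3 uint8, blue, green, red); there is no depth.
- calibration(name): a dict with "fx", "fy", "cx", "cy" (pixels), "camera_from_world" (4x4, takes a point from world to camera coordinates); the wrist camera has in their place "tool_from_camera" (4x4, takes a point from camera to tool coordinates, whose origin is the TCP and whose axes are the flange's). Camera axes: x right, y down, z forward; pixel columns grow to the right and rows downward; lengths in m; the calibration is good to about 2 mm. A picture is of the moment at which its call begins: read the wrist's pose just before it. calibration takes no time and is no camera call.
- workorder.close_job(): hands the job in; it is judged then, once.
Trained networks look in the newest picture that a camera, given by its name, has taken for a name from the list of things; names that differ only in an ending like _2 or _b are one class to them, and where a whole thing is asked for, a point or a joint stands for the part that bears it (a point fixed in the world has none). Each returns a list of dicts, best first, with "score" (0 to 1); they miss things now and then, are a little off and sometimes report something else, mostly with a low value. They report only what shows in the picture. A call takes as long as a camera call.
- search_frame(query, camera): "pixel" ([column, row] in pixels, amid what is visible of it).
The state is a dict: "time": time; "joint_pos": joint angles; "joint_vel": joint speeds; "joint_torque": joint torques, N m; "position": TCP position; "ee_rot": TCP orientation; "force": force on the tool from outside, world axes, zero at the start; "moment": the same for the moment, N m; "width": finger opening in m; "finger_force": force on a finger pad.
Only numpy, scipy, OpenCV 4.12 (cv2) and the standard library are available. Lean on these libraries where they do the work, as an engineer would, in place of code of your own. Each camera call takes 0.05 s, during which the arm holds its last target. There are 200 camera calls.

## Working session

There is one attempt and no reset: what is moved stays moved. The work goes in short steps, Python scripts to look and compute and a tool call to move; the robot and the scene stay as the last step left them, time stands still between calls to the robot, and variables do not carry over. Pictures are saved under pics/ and viewed, at most 10 in all, crops included, and the job is handed in when it is done.

Besides the shell and the picture viewer there is one more tool, called after ">>>" by a JSON object that holds its "api" and its "payload". send_rows: Moves the arm, as the interface text tells. Its arguments: {"type":"object","properties":{"motion":{"type":"array","items":{"type":"array","items":{"type":"number"}}},"newtons":{"type":"number"}},"required":["motion"]}

```bash
mkdir -p pics; ls
cat > h.py <<'E'
import numpy as np, cv2
from rig import telemetry, capture, calibration, workorder, search_frame, arm
def ray(cam,px,z,st=None):
    c=calibration(cam)
    d=np.array([(px[0]-c["cx"])/c["fx"],(px[1]-c["cy"])/c["fy"],1])
    if cam=="wrist":
        T=np.eye(4);T[:3,:3]=st["ee_rot"];T[:3,3]=st["position"]
        M=T@np.array(c["tool_from_camera"])
    else: M=np.linalg.inv(np.array(c["camera_from_world"]))
    o=M[:3,3];v=M[:3,:3]@d
    return o+v*(z-o[2])/v[2]
E
python3 - <<'E'
from h import *
for n in("scene","top"):
    cv2.imwrite(f"pics/{n}1.png",capture(n))
zs=dict(bay=.106,cover_bar=.037,corner0=.026,corner1=.026,corner2=.026,corner3=.026,beaker_mid=.05,washbottle_mid=.085,bowl_mid=.035)
for q,z in zs.items():
    print(q,[(r["score"].__round__(2),np.round(r["pixel"]),np.round(ray("top",r["pixel"],z),3)) for r in search_frame(q,"top")[:3]])
s=telemetry.state();print(s["time"],s["position"],s["ee_rot"],s["force"])
E
```

```text
pics
bay [(0.89, array([326., 217.]), array([ 0.562, -0.156,  0.106])), (0.6, array([182., 229.]), array([0.527, 0.189, 0.106]))]
cover_bar [(0.89, array([182., 226.]), array([0.541, 0.202, 0.037]))]
corner0 [(0.62, array([182., 230.]), array([0.53 , 0.205, 0.026])), (0.37, array([327., 219.]), array([ 0.565, -0.174,  0.026]))]
corner1 [(0.62, array([182., 230.]), array([0.53 , 0.205, 0.026])), (0.37, array([327., 219.]), array([ 0.565, -0.174,  0.026]))]
corner2 [(0.62, array([182., 230.]), array([0.53 , 0.205, 0.026])), (0.37, array([327., 219.]), array([ 0.565, -0.174,  0.026]))]
corner3 [(0.62, array([182., 230.]), array([0.53 , 0.205, 0.026])), (0.37, array([327., 219.]), array([ 0.565, -0.174,  0.026]))]
beaker_mid [(0.69, array([248., 134.]), array([0.787, 0.037, 0.05 ]))]
washbottle_mid [(0.63, array([202., 137.]), array([0.763, 0.154, 0.085])), (0.56, array([329., 220.]), array([ 0.556, -0.166,  0.085]))]
bowl_mid [(0.91, array([321., 136.]), array([ 0.789, -0.161,  0.035]))]
0.55 [ 0.24479936 -0.5203181   0.23135437] [[ 9.04842228e-01  4.25747037e-01  4.82928832e-05]
 [ 4.25747040e-01 -9.04842219e-01 -1.29503590e-04]
 [-1.14383301e-05  1.37740869e-04 -9.99999990e-01]] [-0.57628845  1.00921818  0.00987278]
```

View pics/top1.png

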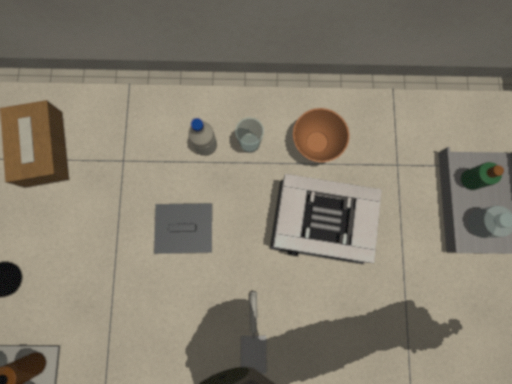

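View pics/scene1.png

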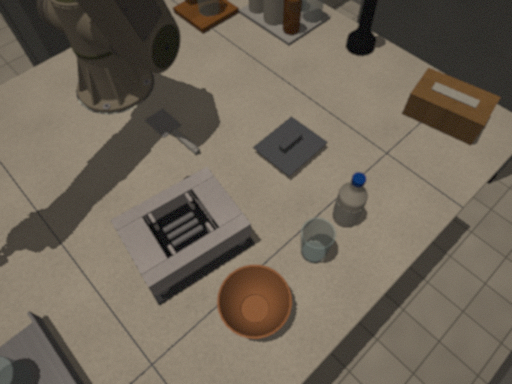

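```bash
cat >> h.py <<'E'
from scipy.spatial.transform import Rotation as Ro
def mv(pos,yaw_y_deg,st=None):
    "shift/turn to TCP pos, tool down, tool y at world angle yaw (deg)"
    st=st or telemetry.state();R=np.array(st["ee_rot"])
    a=np.deg2rad(yaw_y_deg);y=np.array([np.cos(a),np.sin(a),0]);z=np.array([0,0,-1.])
    Rt=np.c_[np.cross(y,z),y,z]
    print("turn",np.round(Ro.from_matrix(R.T@Rt).as_rotvec(),4),"shift",np.round(R.T@(np.array(pos)-st["position"]),4),"t",round(st["time"],2))
E
python3 - <<'E'
from h import *
print(np.round(calibration("wrist")["tool_from_camera"],3),calibration("wrist")["fx"])
mv([.50,-.156,.36],-8)
E
```

```text
[[-0.    -0.954 -0.3    0.076]
 [ 1.    -0.    -0.    -0.   ]
 [ 0.    -0.3    0.954 -0.143]
 [ 0.     0.     0.     1.   ]] 329.2434349320972
turn [ 1.000e-04  1.000e-04 -9.914e-01] shift [ 0.386  -0.221  -0.1287] t 0.55
```

>>> {"api": "send_rows", "payload": {"motion": [[0,0,0,0.05,-0.025,-0.01,0.085],[0,0,0,0.105,-0.052,-0.02,0.085],[0,0,0,0.16,-0.079,-0.03,0.085],[0,0,0,0.215,-0.106,-0.04,0.085],[0,0,0,0.27,-0.134,-0.05,0.085]]}}

```text
time: 1.18
position: [0.4331, -0.2826, 0.2819]
ee_rot: [[0.905, 0.425, 0.001], [0.425, -0.905, -0.001], [0.0, 0.001, -1.0]]
force: [1.2, -0.2, 0.1]
width: 0.0848
finger_force: 0.0
```

>>> {"api": "send_rows", "payload": {"motion": [[0,0,-0.18,0.05,-0.025,-0.01,0.085],[0,0,-0.36,0.1,-0.05,-0.019,0.085],[0,0,-0.54,0.15,-0.07,-0.019,0.085],[0,0,-0.72,0.183,-0.089,-0.019,0.085],[0,0,-0.9,0.183,-0.089,-0.019,0.085]]}}

```text
time: 1.8
position: [0.5611, -0.1231, 0.3]
ee_rot: [[0.219, 0.976, 0.0], [0.976, -0.219, 0.0], [0.0, 0.0, -1.0]]
force: [-1.2, -0.9, 0.8]
width: 0.0848
finger_force: 0.0
```

>>> {"api": "send_rows", "payload": {"motion": [[0,0,0,0,0,0,0.085]]}}

```text
time: 1.92
position: [0.56, -0.1251, 0.3002]
ee_rot: [[0.23, 0.973, -0.0], [0.973, -0.23, -0.0], [-0.0, -0.0, -1.0]]
force: [-0.1, -0.6, -0.0]
width: 0.0852
finger_force: 0.0
```

Run:
```python
from h import *
s=telemetry.state();im=capture("wrist");cv2.imwrite("pics/w1.png",im)
print(s["time"],np.round(s["position"],4),np.round(s["ee_rot"],3),s["joint_pos"],s["force"])
for r in search_frame("bay","wrist"): print(r,ray("wrist",r["pixel"],.106,s))
```

```text
1.925 [ 0.56   -0.1251  0.3002] [[ 0.23   0.973 -0.   ]
 [ 0.973 -0.23  -0.   ]
 [-0.    -0.    -1.   ]] [-3.59608742e-01  3.03962086e-01  2.00287527e-01  1.46728504e+00
 -1.63544409e-04  1.44293704e+00] [-0.05413837 -0.60127694 -0.00931737]
{'pixel': [259.5, 181.1], 'score': 0.89} [ 0.55867809 -0.14265599  0.106     ]
```

View pics/w1.png

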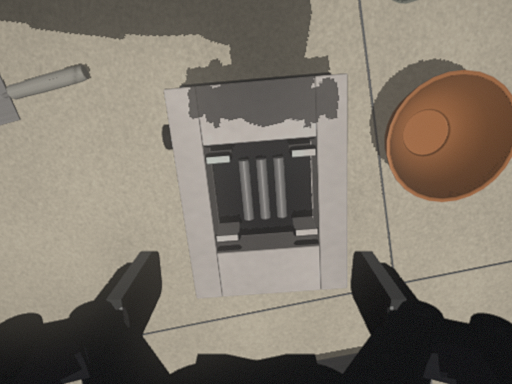

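Run:
```python
from h import *
im=cv2.imread("pics/w1.png")
c=cv2.resize(im[120:270,180:340],None,fx=4,fy=4,interpolation=cv2.INTER_CUBIC)
cv2.imwrite("pics/w1c.png",cv2.convertScaleAbs(c,alpha=1.6))
s=telemetry.state()
for p in [(165,90),(347,74),(346,289),(196,296),(205,146),(317,140),(318,246),(218,252)]: print(p,np.round(ray("wrist",p,.106,s),4))
```

```text
(165, 90) [ 0.4896 -0.032   0.106 ]
(347, 74) [ 0.665  -0.0588  0.106 ]
(346, 289) [ 0.6274 -0.2961  0.106 ]
(196, 296) [ 0.4521 -0.2641  0.106 ]
(205, 146) [ 0.5124 -0.094   0.106 ]
(317, 140) [ 0.6255 -0.1147  0.106 ]
(318, 246) [ 0.6052 -0.233   0.106 ]
(218, 252) [ 0.4931 -0.214   0.106 ]
```

View pics/w1c.png

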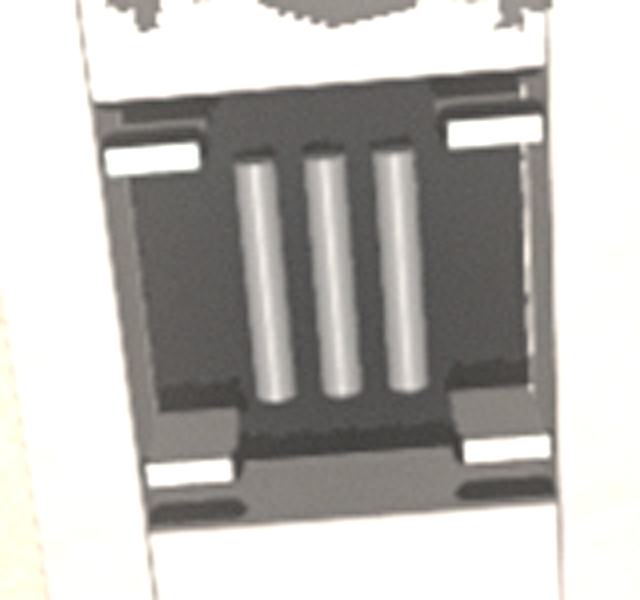

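```bash
cat >> h.py <<'E'
def fit(P,sx,sy):
    "P: 4 pts order (-x+y),(+x+y),(+x-y),(-x-y): rigid fit"
    Q=np.array([[-1,1],[1,1],[1,-1],[-1,-1]])*[sx/2,sy/2];P=np.array(P)[:,:2];c=P.mean(0)
    R,_=Ro.align_vectors(np.c_[P-c,np.zeros(4)],np.c_[Q,np.zeros(4)]);a=R.as_rotvec()[2]
    r=P-c-(R.as_matrix()[:2,:2]@Q.T).T
    print("centre",np.round(c,4),"deg",round(np.rad2deg(a),2),"res mm",np.round(r*1e3,1).tolist())
E
python3 - <<'E'
from h import *
s=telemetry.state()
f=lambda L,z:[ray("wrist",p,z,s) for p in L]
fit(f([(203.5,145.75),(316.5,137),(319.2,245.5),(217.5,252)],.106),.117,.123)
fit(f([(165,90),(347,74),(346,289),(196,296)],.106),.18,.24)
mv([.54,.25,.23],0)
E
```

```text
centre [ 0.5589 -0.1629] deg -8.99 res mm [[0.2, -0.4], [-0.8, -0.3], [-0.5, 0.0], [1.0, 0.6]]
centre [ 0.5585 -0.1628] deg -9.25 res mm [[0.7, -2.1], [-1.7, -0.0], [-0.7, -0.5], [1.7, 2.6]]
turn [ 1.000e-04  1.000e-04 -2.346e-01] shift [ 0.361  -0.1064  0.0703] t 2.02
```

>>> {"api": "send_rows", "payload": {"motion": [[0,0,-0.05,0.055,-0.016,0.01,0.085],[0,0,-0.1,0.113,-0.033,0.02,0.085],[0,0,-0.15,0.17,-0.05,0.03,0.085],[0,0,-0.2,0.228,-0.067,0.045,0.085],[0,0,-0.235,0.285,-0.084,0.06,0.085]]}}

```text
time: 2.65
position: [0.5432, 0.172, 0.2403]
ee_rot: [[-0.001, 1.0, 0.001], [1.0, 0.001, 0.0], [0.0, 0.001, -1.0]]
force: [0.8, 0.1, 0.1]
width: 0.085
finger_force: 0.0
```

>>> {"api": "send_rows", "payload": {"motion": [[0,0,0,0.035,0,0.006,0.085],[0,0,0,0.06,-0.004,0.01,0.085],[0,0,0,0.06,-0.004,0.01,0.085]]}}

```text
time: 3.02
position: [0.5385, 0.2318, 0.2299]
ee_rot: [[-0.004, 1.0, -0.001], [1.0, 0.004, -0.0], [-0.0, -0.001, -1.0]]
force: [-0.7, -0.9, 0.2]
width: 0.0849
finger_force: 0.0
```

Run:
```python
from h import *
s=telemetry.state();im=capture("wrist");cv2.imwrite("pics/w2.png",im)
print(s["time"],np.round(s["position"],4),np.round(s["ee_rot"],3),s["force"])
for r in search_frame("cover_bar","wrist"): print(r,ray("wrist",r["pixel"],.048,s))
c=cv2.resize(im,None,fx=1.5,fy=1.5,interpolation=cv2.INTER_CUBIC)
cv2.imwrite("pics/w2c.png",cv2.convertScaleAbs(c,alpha=1.5))
```

```text
3.025 [0.5385 0.2318 0.2299] [[-0.004  1.    -0.001]
 [ 1.     0.004 -0.   ]
 [-0.    -0.001 -1.   ]] [-0.72153193 -0.87698983  0.20166276]
{'pixel': [255.0, 183.9], 'score': 0.57} [0.53647144 0.21504546 0.048     ]
```

View pics/w2c.png

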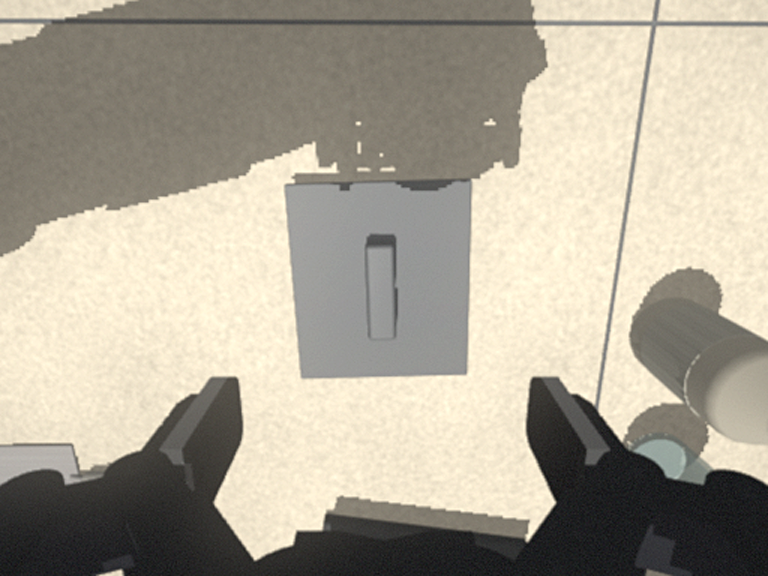

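Run:
```python
from h import *
s=telemetry.state()
f=lambda L,z:[ray("wrist",np.array(p)/1.5,z,s) for p in L]
fit(f([(286,184),(471,180),(467,374),(302,378)],.026),.13,.15)
fit(f([(366,246),(395,246),(396,338.5),(369,338.5)],.048),.02,.07)
```

```text
centre [0.5366 0.2   ] deg 1.62 res mm [[1.0, -0.2], [-1.2, -1.0], [-0.5, 0.6], [0.7, 0.6]]
centre [0.5366 0.2005] deg 1.11 res mm [[0.2, -1.1], [-0.3, -1.5], [-0.3, 1.1], [0.4, 1.5]]
```

>>> {"api": "send_rows", "payload": {"motion": [[0,0,-0.022,-0.032,-0.002,0.04,0.085],[0,0,-0.022,-0.032,-0.002,0.095,0.085],[0,0,-0.022,-0.032,-0.002,0.15,0.085],[0,0,-0.022,-0.032,-0.002,0.185,0.085],[0,0,-0.022,-0.032,-0.002,0.2,0.085]]}}

```text
time: 3.75
position: [0.5361, 0.1971, 0.0285]
ee_rot: [[-0.023, 1.0, -0.003], [1.0, 0.023, -0.001], [-0.001, -0.003, -1.0]]
force: [0.1, -0.2, 0.6]
width: 0.085
finger_force: 0.0
```

>>> {"api": "send_rows", "payload": {"motion": [[0,0,0,0,0,0.001,0.085],[0,0,0,0,0,0.001,0.015],[0,0,0,0,0,0.001,0.005],[0,0,0,0,0,0.001,0.005],[0,0,0,0,0,0.001,0.005]], "newtons": 40}}

```text
time: 4.38
position: [0.5376, 0.1991, 0.0301]
ee_rot: [[-0.026, 1.0, 0.001], [1.0, 0.026, 0.0], [0.0, 0.001, -1.0]]
force: [-1.4, 0.5, 3.7]
width: 0.0189
finger_force: 41.3
```

>>> {"api": "send_rows", "payload": {"motion": [[0,0,0,0,0,0,0.005],[0,0,0,0,0,0,0.005]]}}

```text
time: 4.62
position: [0.5376, 0.1991, 0.0301]
ee_rot: [[-0.026, 1.0, 0.001], [1.0, 0.026, 0.0], [0.0, 0.001, -1.0]]
force: [-0.4, 0.3, 6.0]
width: 0.0189
finger_force: 41.6
```

>>> {"api": "send_rows", "payload": {"motion": [[0,0,0,0,0,-0.03,0.005],[0,0,0,-0.01,0,-0.08,0.005],[0,0,0,-0.04,0.001,-0.13,0.005],[0,0,0.05,-0.09,0.003,-0.16,0.005],[0,0,0.1,-0.145,0.005,-0.17,0.005]], "newtons": 60}}

```text
time: 5.25
position: [0.5469, 0.0533, 0.2015]
ee_rot: [[0.074, 0.997, 0.004], [0.997, -0.074, -0.0], [0.0, 0.004, -1.0]]
force: [0.5, -0.4, -2.2]
width: 0.0183
finger_force: 61.0
```

>>> {"api": "send_rows", "payload": {"motion": [[0,0,0.03,-0.055,0.008,0,0.005],[0,0,0.06,-0.11,0.017,0,0.005],[0,0,0.083,-0.165,0.024,0,0.005],[0,0,0.083,-0.2,0.027,0,0.005],[0,0,0.083,-0.2165,0.0285,0,0.005]]}}

```text
time: 5.88
position: [0.5578, -0.1657, 0.1985]
ee_rot: [[0.159, 0.987, -0.001], [0.987, -0.159, 0.0], [0.0, -0.001, -1.0]]
force: [0.8, 1.4, -2.4]
width: 0.0184
finger_force: 61.0
```

>>> {"api": "send_rows", "payload": {"motion": [[0,0,0,0,0,0,0.005],[0,0,0,0,0,0,0.005]]}}

```text
time: 6.12
position: [0.5581, -0.1625, 0.1991]
ee_rot: [[0.155, 0.988, -0.001], [0.988, -0.155, 0.001], [0.001, -0.001, -1.0]]
force: [-0.0, -0.1, -2.1]
width: 0.0184
finger_force: 61.0
```

Run:
```python
from h import *
s=telemetry.state();im=capture("wrist");cv2.imwrite("pics/w3.png",im)
print(s["time"],np.round(s["position"],4),np.round(s["ee_rot"],3),s["force"])
mv([.5589,-.1629,.165],-9)
c=cv2.resize(im,None,fx=1.5,fy=1.5,interpolation=cv2.INTER_CUBIC)
cv2.imwrite("pics/w3c.png",cv2.convertScaleAbs(c,alpha=1.4))
```

```text
6.125 [ 0.5581 -0.1625  0.1991] [[ 0.155  0.988 -0.001]
 [ 0.988 -0.155  0.001]
 [ 0.001 -0.001 -1.   ]] [-0.04876916 -0.1381246  -2.0740833 ]
turn [-0.0004 -0.0004  0.0019] shift [-0.0005  0.0008  0.0343] t 6.17
```

View pics/w3c.png

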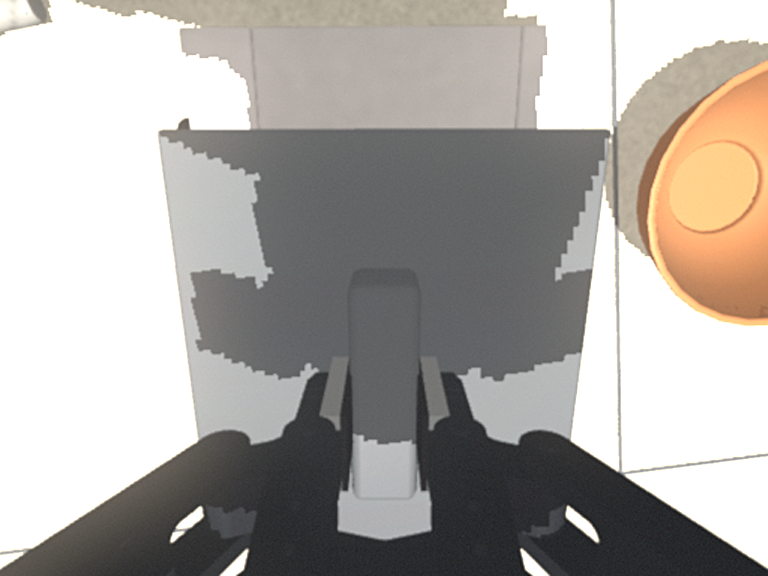

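Run:
```python
from h import *
s=telemetry.state()
R=np.array(s["ee_rot"]);P=np.array(s["position"])
for p,z in [((160,130),.195),((609,130),.195),((181,28),.106),((546,26),.106),((252,28),.106),((520,27),.106)]:
    w=ray("wrist",np.array(p)/1.5,z,s);print(p,np.round(w,4),"tool",np.round((R.T@(w-P))*1e3,1))
a=np.deg2rad(-9);c=np.array([.5589,-.1629])
for sx in(-.09,.09): print(c+[np.cos(a)*sx-np.sin(a)*.12,np.sin(a)*sx+np.cos(a)*.12])
```

```text
(160, 130) [ 0.5065 -0.076   0.195 ] tool [ 77.3 -64.4   4.3]
(609, 130) [ 0.6323 -0.0957  0.195 ] tool [77.2 62.9  4.3]
(181, 28) [ 0.4896 -0.0305  0.106 ] tool [119.5 -88.2  93.3]
(546, 26) [ 0.6447 -0.0541  0.106 ] tool [120.2  68.7  93.3]
(252, 28) [ 0.5197 -0.0353  0.106 ] tool [119.5 -57.6  93.3]
(520, 27) [ 0.6336 -0.0528  0.106 ] tool [119.8  57.6  93.3]
[ 0.48878019 -0.0302983 ]
[ 0.66656409 -0.0584565 ]
```

>>> {"api": "send_rows", "payload": {"motion": [[0,0,0.001,-0.0018,0.0008,0.03,0.005],[0,0,0.001,-0.0018,0.0008,0.05,0.005],[0,0,0.001,-0.0018,0.0008,0.057,0.005],[0,0,0.001,-0.0018,0.0008,0.06,0.005],[0,0,0.001,-0.0018,0.0008,0.06,0.005]]}}

```text
time: 6.8
position: [0.5593, -0.1656, 0.14]
ee_rot: [[0.157, 0.988, 0.001], [0.988, -0.157, -0.001], [-0.0, 0.001, -1.0]]
force: [0.6, 0.5, -2.3]
width: 0.0186
finger_force: 60.9
```

>>> {"api": "send_rows", "payload": {"motion": [[0,0,0,0,0,0.002,0.005],[0,0,0,0,0,0.004,0.005],[0,0,0,0,0,0.006,0.005],[0,0,0,0,0,0.006,0.005]]}}

```text
time: 7.3
position: [0.5587, -0.1658, 0.1331]
ee_rot: [[0.158, 0.988, -0.0], [0.988, -0.158, 0.0], [0.0, -0.0, -1.0]]
force: [-0.3, 0.5, -2.1]
width: 0.0181
finger_force: 60.9
```

>>> {"api": "send_rows", "payload": {"motion": [[0,0,0,0,0,0.0015,0.005],[0,0,0,0,0,0.003,0.005],[0,0,0,0,0,0.004,0.005],[0,0,0,0,0,0.004,0.005]]}}

```text
time: 7.8
position: [0.5587, -0.1658, 0.1292]
ee_rot: [[0.157, 0.988, -0.0], [0.988, -0.157, 0.0], [-0.0, -0.0, -1.0]]
force: [0.3, 0.8, -2.3]
width: 0.0186
finger_force: 60.9
```

Run:
```python
from h import *
s=telemetry.state();cv2.imwrite("pics/s4.png",cv2.resize(capture("scene")[150:310,90:280],None,fx=4,fy=3.7,interpolation=cv2.INTER_CUBIC))
print(s["time"],s["position"],s["force"],s["moment"])
```

```text
7.8 [ 0.55873249 -0.16575887  0.12916563] [ 0.34971703  0.81884678 -2.26564242] [0.08779515 0.00755893 0.02766773]
```

View pics/s4.png

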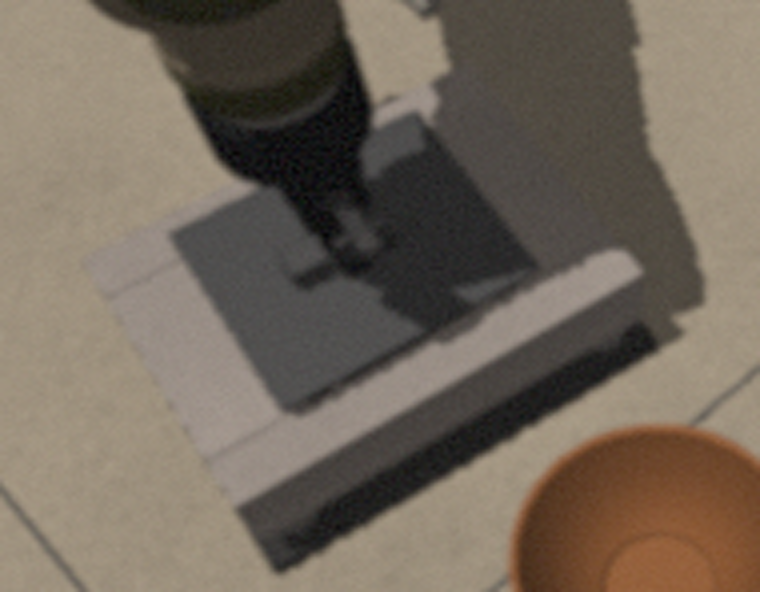

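>>> {"api": "send_rows", "payload": {"motion": [[0,0,0,0,0,0.001,0.005],[0,0,0,0,0,0.002,0.005],[0,0,0,0,0,0.003,0.005]]}}

```text
time: 8.22
position: [0.5591, -0.1656, 0.1266]
ee_rot: [[0.157, 0.988, 0.001], [0.988, -0.157, 0.0], [0.0, 0.001, -1.0]]
force: [0.6, 2.5, 0.7]
width: 0.0183
finger_force: 61.3
```

>>> {"api": "send_rows", "payload": {"motion": [[0,0,0,0.001,0,0,0.005],[0,0,0,0.001,0,0.001,0.005],[0,0,0,0.001,0,0.001,0.005]]}}

```text
time: 8.6
position: [0.5591, -0.1647, 0.1254]
ee_rot: [[0.157, 0.988, 0.0], [0.988, -0.157, 0.0], [0.0, 0.0, -1.0]]
force: [0.6, 2.3, 0.3]
width: 0.0186
finger_force: 61.3
```

>>> {"api": "send_rows", "payload": {"motion": [[0,0,0,0,0,0,0.03],[0,0,0,0,0,0,0.045],[0,0,0,0,0,0,0.045],[0,0,0,0,0,-0.03,0.045],[0,0,0,0,0,-0.06,0.045]]}}

```text
time: 9.22
position: [0.5586, -0.1648, 0.1856]
ee_rot: [[0.158, 0.988, -0.001], [0.988, -0.158, 0.0], [0.0, -0.001, -1.0]]
force: [0.4, -0.1, -0.3]
width: 0.0449
finger_force: 0.0
```

>>> {"api": "send_rows", "payload": {"motion": [[0,0,0,0.03,0,-0.04,0],[0,0,0,0.03,0,-0.06,0],[0,0,0,0.03,0,-0.06,0],[0,0,0,0.03,0,-0.06,0]]}}

```text
time: 9.72
position: [0.5632, -0.1353, 0.2441]
ee_rot: [[0.158, 0.987, -0.001], [0.987, -0.158, 0.0], [0.0, -0.001, -1.0]]
force: [0.1, -0.2, -0.1]
width: 0.0003
finger_force: 0.0
```

Run:
```python
from h import *
s=telemetry.state();im=capture("wrist");cv2.imwrite("pics/w5.png",im)
print(s["time"],np.round(s["position"],4),np.round(s["ee_rot"],3),s["force"],s["width"])
c=cv2.resize(im,None,fx=1.5,fy=1.5,interpolation=cv2.INTER_CUBIC)
cv2.imwrite("pics/w5c.png",cv2.convertScaleAbs(c,alpha=1.2))
```

```text
9.725 [ 0.5632 -0.1353  0.2441] [[ 0.158  0.987 -0.001]
 [ 0.987 -0.158  0.   ]
 [ 0.    -0.001 -1.   ]] [ 0.06315366 -0.17011072 -0.07171059] 0.00025482188040902164
```

View pics/w5c.png

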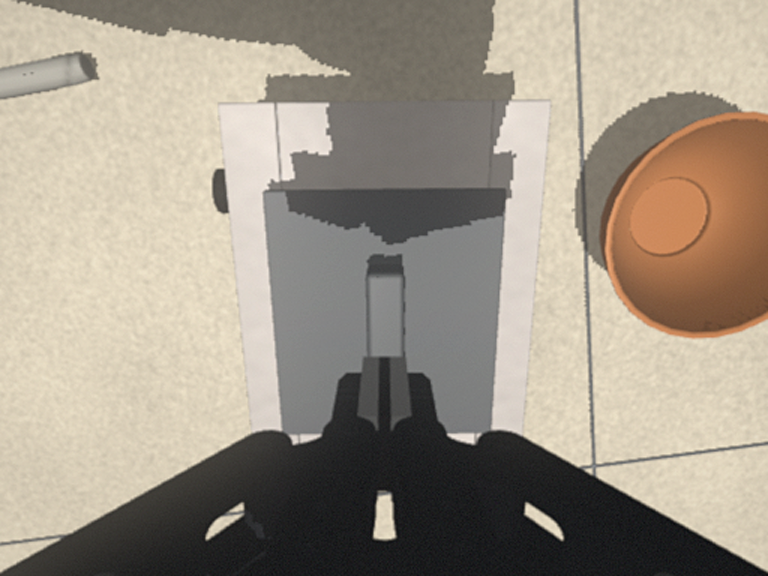

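>>> {"api": "send_rows", "payload": {"motion": [[0,0,0,0.026,-0.0445,0.03,0],[0,0,0,0.026,-0.0445,0.08,0],[0,0,0,0.026,-0.0445,0.11,0],[0,0,0,0.026,-0.0445,0.121,0],[0,0,0,0.026,-0.0445,0.121,0]], "newtons": 60}}

```text
time: 10.4
position: [0.5233, -0.1026, 0.1236]
ee_rot: [[0.158, 0.987, -0.002], [0.987, -0.158, 0.0], [0.0, -0.002, -1.0]]
force: [0.3, -0.6, 0.2]
width: 0.0003
finger_force: 0.0
```

>>> {"api": "send_rows", "payload": {"motion": [[0,0,0,0,0,0.002,0],[0,0,0,0,0,0.004,0],[0,0,0,0,0,0.006,0],[0,0,0,0,0,0.006,0]]}}

```text
time: 10.9
position: [0.5247, -0.1029, 0.119]
ee_rot: [[0.157, 0.988, 0.002], [0.988, -0.157, -0.001], [-0.001, 0.002, -1.0]]
force: [1.6, -1.0, 3.8]
width: -0.0002
finger_force: 1.6
```

>>> {"api": "send_rows", "payload": {"motion": [[0,0,0,0,0,0.001,0],[0,0,0,0,0,0.002,0],[0,0,0,0,0,0.003,0],[0,0,0,0,0,0.004,0]]}}

```text
time: 11.4
position: [0.5247, -0.1029, 0.1152]
ee_rot: [[0.157, 0.988, 0.002], [0.988, -0.157, -0.001], [-0.001, 0.002, -1.0]]
force: [0.7, -1.3, 7.7]
width: -0.0002
finger_force: 4.0
```

>>> {"api": "send_rows", "payload": {"motion": [[0,0,0,0,0,0.001,0],[0,0,0,0,0,0.002,0],[0,0,0,0,0,0.003,0],[0,0,0,0,0,0.004,0]]}}

```text
time: 11.9
position: [0.5245, -0.1026, 0.1115]
ee_rot: [[0.157, 0.988, 0.002], [0.988, -0.157, -0.001], [-0.0, 0.002, -1.0]]
force: [-1.4, 0.8, 9.7]
width: 0.0001
finger_force: 4.7
```

>>> {"api": "send_rows", "payload": {"motion": [[0,0,0,0,0,0.001,0],[0,0,0,0,0,0.002,0],[0,0,0,0,0,0.003,0],[0,0,0,0,0,0.004,0]]}}

```text
time: 12.4
position: [0.5238, -0.102, 0.1068]
ee_rot: [[0.157, 0.988, 0.0], [0.988, -0.157, 0.001], [0.001, 0.0, -1.0]]
force: [-0.3, 1.8, 8.9]
width: 0.0
finger_force: 4.4
```

>>> {"api": "send_rows", "payload": {"motion": [[0,0,0,0,0,0.001,0],[0,0,0,0,0,0.002,0],[0,0,0,0,0,0.003,0],[0,0,0,0,0,0.003,0]]}}

```text
time: 12.9
position: [0.5239, -0.102, 0.1042]
ee_rot: [[0.157, 0.988, 0.001], [0.988, -0.157, 0.001], [0.001, 0.001, -1.0]]
force: [-1.9, 1.0, 10.9]
width: -0.0006
finger_force: 5.7
```

>>> {"api": "send_rows", "payload": {"motion": [[0,0,0,0,0,-0.02,0],[0,0,0,-0.05,0,-0.03,0],[0,0,0,-0.11,0,-0.03,0],[0,0,0,-0.11,0,-0.025,0],[0,0,0,-0.11,0,-0.02,0]]}}

```text
time: 13.52
position: [0.5056, -0.2109, 0.1223]
ee_rot: [[0.158, 0.987, -0.002], [0.987, -0.158, 0.001], [0.001, -0.002, -1.0]]
force: [-1.8, -2.3, 3.8]
width: -0.0002
finger_force: 1.9
```

>>> {"api": "send_rows", "payload": {"motion": [[0,0,0,0,0,0.002,0],[0,0,0,0,0,0.004,0],[0,0,0,0,0,0.006,0],[0,0,0,0,0,0.008,0]]}}

```text
time: 14.02
position: [0.5066, -0.2107, 0.1159]
ee_rot: [[0.156, 0.988, 0.0], [0.988, -0.156, -0.001], [-0.001, 0.0, -1.0]]
force: [-2.7, -2.4, 6.2]
width: -0.0002
finger_force: 3.2
```

>>> {"api": "send_rows", "payload": {"motion": [[0,0,0,0,0,0.001,0],[0,0,0,0,0,0.002,0],[0,0,0,0,0,0.003,0],[0,0,0,0,0,0.004,0]]}}

```text
time: 14.52
position: [0.5068, -0.2105, 0.1111]
ee_rot: [[0.157, 0.988, 0.0], [0.988, -0.157, 0.001], [0.001, 0.0, -1.0]]
force: [0.4, 1.7, 2.5]
width: 0.0004
finger_force: 1.0
```

>>> {"api": "send_rows", "payload": {"motion": [[0,0,0,0,0,0.002,0],[0,0,0,0,0,0.004,0],[0,0,0,0,0,0.006,0],[0,0,0,0,0,0.006,0]]}}

```text
time: 15.02
position: [0.5069, -0.2105, 0.1059]
ee_rot: [[0.157, 0.988, 0.001], [0.988, -0.157, 0.001], [0.001, 0.001, -1.0]]
force: [0.3, 4.3, 8.3]
width: 0.0001
finger_force: 3.9
```

>>> {"api": "send_rows", "payload": {"motion": [[0,0,0,0,0,-0.025,0],[0,0,0,0,0.04,-0.04,0],[0,0,0,0,0.09,-0.04,0],[0,0,0,0,0.09,-0.03,0],[0,0,0,0,0.09,-0.02,0]]}}

```text
time: 15.65
position: [0.5944, -0.225, 0.1236]
ee_rot: [[0.157, 0.988, -0.002], [0.988, -0.157, 0.001], [0.0, -0.003, -1.0]]
force: [-0.5, 0.6, 0.5]
width: 0.0004
finger_force: 0.0
```

>>> {"api": "send_rows", "payload": {"motion": [[0,0,0,0,0,0.002,0],[0,0,0,0,0,0.004,0],[0,0,0,0,0,0.006,0],[0,0,0,0,0,0.008,0]]}}

```text
time: 16.15
position: [0.5945, -0.2251, 0.1179]
ee_rot: [[0.157, 0.988, -0.001], [0.988, -0.157, -0.0], [-0.0, -0.001, -1.0]]
force: [-5.1, 1.4, 5.6]
width: 0.0001
finger_force: 3.3
```

>>> {"api": "send_rows", "payload": {"motion": [[0,0,0,0,0,0.001,0],[0,0,0,0,0,0.002,0],[0,0,0,0,0,0.003,0],[0,0,0,0,0,0.004,0]]}}

```text
time: 16.65
position: [0.5947, -0.2252, 0.1144]
ee_rot: [[0.157, 0.988, -0.0], [0.988, -0.157, -0.0], [-0.001, -0.0, -1.0]]
force: [-5.4, 0.6, 8.6]
width: -0.0002
finger_force: 4.5
```

>>> {"api": "send_rows", "payload": {"motion": [[0,0,0,0,0,0.001,0],[0,0,0,0,0,0.002,0],[0,0,0,0,0,0.003,0],[0,0,0,0,0,0.004,0]]}}

```text
time: 17.15
position: [0.5962, -0.2258, 0.1098]
ee_rot: [[0.157, 0.988, 0.002], [0.988, -0.157, -0.001], [-0.001, 0.002, -1.0]]
force: [-0.4, -0.2, 2.7]
width: 0.0002
finger_force: 1.5
```

>>> {"api": "send_rows", "payload": {"motion": [[0,0,0,0,0,0.001,0],[0,0,0,0,0,0.002,0],[0,0,0,0,0,0.003,0],[0,0,0,0,0,0.003,0]]}}

```text
time: 17.65
position: [0.5961, -0.2259, 0.1069]
ee_rot: [[0.157, 0.988, 0.002], [0.988, -0.157, -0.001], [-0.001, 0.002, -1.0]]
force: [-0.6, -0.5, 5.8]
width: 0.0003
finger_force: 3.0
```

Snapped (force drop, then pure housing stiffness). Next corner: tool x +0.11.

>>> {"api": "send_rows", "payload": {"motion": [[0,0,0,0,0,-0.025,0],[0,0,0,0.05,0,-0.04,0],[0,0,0,0.11,0,-0.04,0],[0,0,0,0.11,0,-0.03,0],[0,0,0,0.11,0,-0.02,0]]}}

```text
time: 18.27
position: [0.6123, -0.1161, 0.125]
ee_rot: [[0.156, 0.988, -0.001], [0.988, -0.156, 0.0], [0.0, -0.001, -1.0]]
force: [0.1, 0.1, -0.8]
width: 0.0001
finger_force: 0.0
```

>>> {"api": "send_rows", "payload": {"motion": [[0,0,0,0,0,0.002,0],[0,0,0,0,0,0.004,0],[0,0,0,0,0,0.006,0],[0,0,0,0,0,0.008,0]]}}

```text
time: 18.77
position: [0.6125, -0.1177, 0.1188]
ee_rot: [[0.158, 0.987, -0.0], [0.987, -0.158, -0.001], [-0.001, 0.0, -1.0]]
force: [-3.3, -1.6, 4.9]
width: 0.0
finger_force: 2.4
```

>>> {"api": "send_rows", "payload": {"motion": [[0,0,0,0,0,0.001,0],[0,0,0,0,0,0.002,0],[0,0,0,0,0,0.003,0],[0,0,0,0,0,0.004,0]]}}

```text
time: 19.27
position: [0.6125, -0.1177, 0.1153]
ee_rot: [[0.158, 0.987, 0.0], [0.987, -0.158, -0.002], [-0.002, 0.001, -1.0]]
force: [-5.8, -4.0, 7.7]
width: 0.0003
finger_force: 4.2
```

>>> {"api": "send_rows", "payload": {"motion": [[0,0,0,0,0,0.001,0],[0,0,0,0,0,0.002,0],[0,0,0,0,0,0.003,0],[0,0,0,0,0,0.003,0]]}}

```text
time: 19.77
position: [0.6127, -0.1177, 0.1129]
ee_rot: [[0.158, 0.987, 0.001], [0.987, -0.158, -0.002], [-0.002, 0.001, -1.0]]
force: [-5.7, -3.3, 9.8]
width: -0.0003
finger_force: 5.3
```

>>> {"api": "send_rows", "payload": {"motion": [[0,0,0,0,0,0.001,0],[0,0,0,0,0,0.002,0],[0,0,0,0,0,0.003,0],[0,0,0,0,0,0.003,0]]}}

```text
time: 20.27
position: [0.6134, -0.1175, 0.1104]
ee_rot: [[0.158, 0.987, 0.003], [0.987, -0.158, -0.002], [-0.002, 0.003, -1.0]]
force: [-4.0, -2.7, 11.3]
width: -0.0002
finger_force: 5.7
```

>>> {"api": "send_rows", "payload": {"motion": [[0,0,0,0,0,0.001,0],[0,0,0,0,0,0.002,0],[0,0,0,0,0,0.002,0]]}}

```text
time: 20.65
position: [0.6138, -0.1166, 0.1068]
ee_rot: [[0.157, 0.988, 0.002], [0.988, -0.157, -0.0], [0.0, 0.002, -1.0]]
force: [0.6, -0.2, 3.4]
width: -0.0002
finger_force: 1.7
```

>>> {"api": "send_rows", "payload": {"motion": [[0,0,0,0,0,0.001,0],[0,0,0,0,0,0.002,0],[0,0,0,0,0,0.002,0]]}}

```text
time: 21.02
position: [0.6138, -0.1166, 0.1048]
ee_rot: [[0.157, 0.988, 0.002], [0.988, -0.157, -0.0], [0.0, 0.002, -1.0]]
force: [1.3, 0.4, 6.1]
width: 0.0002
finger_force: 2.9
```

>>> {"api": "send_rows", "payload": {"motion": [[0,0,0,0,0,-0.03,0],[0,0,0,0,-0.045,-0.04,0],[0,0,0,0,-0.09,-0.03,0],[0,0,0,0,-0.09,-0.01,0],[0,0,0,0,-0.09,-0.004,0]]}}

```text
time: 21.65
position: [0.522, -0.1017, 0.107]
ee_rot: [[0.157, 0.988, -0.003], [0.988, -0.157, 0.001], [0.001, -0.003, -1.0]]
force: [-3.1, 0.8, 3.9]
width: 0.0002
finger_force: 1.9
```

>>> {"api": "send_rows", "payload": {"motion": [[0,0,0,0,0,0.001,0],[0,0,0,0,0,0.002,0],[0,0,0,0,0,0.002,0]]}}

```text
time: 22.02
position: [0.5242, -0.1025, 0.1066]
ee_rot: [[0.157, 0.988, 0.0], [0.988, -0.157, -0.0], [-0.0, 0.0, -1.0]]
force: [-3.5, 1.2, 3.1]
width: -0.0001
finger_force: 1.8
```

>>> {"api": "send_rows", "payload": {"motion": [[0,0,0,0,0,-0.02,0],[0,0,0,-0.055,0,-0.03,0],[0,0,0,-0.11,0,-0.02,0],[0,0,0,-0.11,0,-0.005,0],[0,0,0,-0.11,0,0.0,0]]}}

```text
time: 22.65
position: [0.5069, -0.2122, 0.1059]
ee_rot: [[0.159, 0.987, 0.0], [0.987, -0.159, -0.002], [-0.002, 0.001, -1.0]]
force: [-1.5, -5.5, 6.3]
width: -0.0001
finger_force: 3.6
```

>>> {"api": "send_rows", "payload": {"motion": [[0,0,0,0,0,0,0],[0,0,0,0,0,0.002,0],[0,0,0,0,0,0.002,0]]}}

```text
time: 23.02
position: [0.5069, -0.2107, 0.1051]
ee_rot: [[0.156, 0.988, 0.001], [0.988, -0.156, -0.001], [-0.001, 0.001, -1.0]]
force: [-1.6, -4.3, 5.0]
width: -0.0001
finger_force: 2.7
```

>>> {"api": "send_rows", "payload": {"motion": [[0,0,0,0,0,-0.02,0],[0,0,0,0,0.045,-0.03,0],[0,0,0,0,0.09,-0.02,0],[0,0,0,0,0.09,-0.005,0],[0,0,0,0,0.09,0,0]]}}

```text
time: 23.65
position: [0.5962, -0.2238, 0.1038]
ee_rot: [[0.155, 0.988, 0.001], [0.988, -0.155, 0.001], [0.002, 0.001, -1.0]]
force: [4.2, 1.9, 7.6]
width: -0.0001
finger_force: 4.1
```

>>> {"api": "send_rows", "payload": {"motion": [[0,0,0,0,0,0,0],[0,0,0,0,0,0,0]]}}

```text
time: 23.9
position: [0.5958, -0.2239, 0.1056]
ee_rot: [[0.156, 0.988, 0.003], [0.988, -0.156, 0.001], [0.002, 0.003, -1.0]]
force: [4.5, 2.1, 4.4]
width: -0.0001
finger_force: 2.5
```

>>> {"api": "send_rows", "payload": {"motion": [[0,0,0,0,0,-0.04,0],[0,0,0,0,-0.03,-0.1,0],[0,0,0,0.05,-0.045,-0.14,0],[0,0,0,0.09,-0.045,-0.14,0],[0,0,0,0.09,-0.045,-0.14,0]]}}

```text
time: 24.52
position: [0.5636, -0.1259, 0.2453]
ee_rot: [[0.153, 0.988, -0.0], [0.988, -0.153, 0.001], [0.001, -0.0, -1.0]]
force: [-0.9, 0.2, 0.1]
width: 0.0002
finger_force: 0.0
```

Run:
```python
from h import *
s=telemetry.state();im=capture("wrist");sc=capture("scene")
print(s["time"],np.round(s["position"],4),s["force"])
a=cv2.resize(im[40:310,110:400],(400,372),interpolation=cv2.INTER_CUBIC)
b=cv2.resize(sc[150:310,90:280],(400,372),interpolation=cv2.INTER_CUBIC)
cv2.imwrite("pics/f6.png",cv2.convertScaleAbs(np.hstack([a,b]),alpha=1.4))
```

```text
24.525 [ 0.5636 -0.1259  0.2453] [-0.93479382  0.16734609  0.13449228]
```

View pics/f6.png

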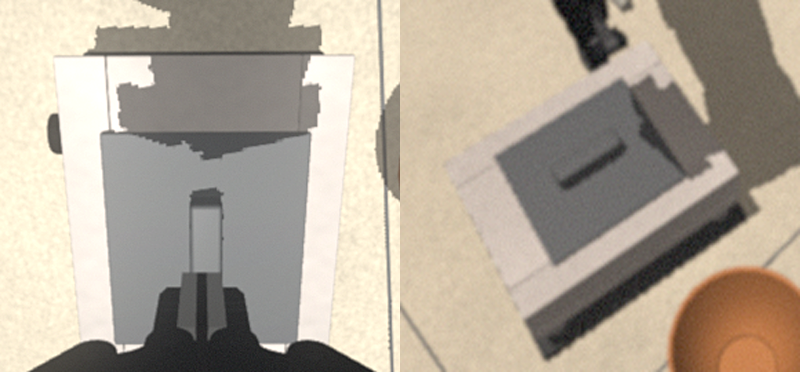

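The cover lies flat and parallel to the rim all round in both views, with no gap or shadow beneath it, and the bystanders are untouched. I'm handing the job in.

```bash
python3 -c "
from h import *
print(workorder.close_job())"
```

```text
the job is handed in; nothing more can be done
None
```

The cover is on the bay with all four corners pressed home and lying flat on the rim. The highest pressing force I read was about 11 N, well short of the 28 N bump stops, and I handed the job in at about 25 s without touching the beaker, bottle or bowl.

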